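# Sweep the loose nuts into the scoop pan

### The job

With the fingers, sweep the three loose hex nuts across the desk and in through the open mouth of the scoop pan, until each lies wholly inside it. Push them only: do not lift them off the surface, and leave the weights, gauge, bottle and tape where they are.

Things in the scene. Friction and masses are not known exactly. Their poses are not given: they have to be found in the camera images.
- nut_1: Loose plain steel hex nut lying flat on the desk, 36 mm across the flats, 42 mm across the corners, 18 mm high, open bore, about 110 g. Origin: centre of its underside; z up along the bore; its x axis is square to one of the flats. One of three alike. Slides when pushed by its side; a narrow finger pushing off-centre makes it turn and veer.
- nut_2: Loose plain steel hex nut lying flat on the desk, 36 mm across the flats, 42 mm across the corners, 18 mm high, open bore, about 110 g. Origin: centre of its underside; z up along the bore; its x axis is square to one of the flats. One of three alike. Slides when pushed by its side; a narrow finger pushing off-centre makes it turn and veer.
- nut_3: Loose plain steel hex nut lying flat on the desk, 36 mm across the flats, 42 mm across the corners, 18 mm high, open bore, about 110 g. Origin: centre of its underside; z up along the bore; its x axis is square to one of the flats. One of three alike. Slides when pushed by its side; a narrow finger pushing off-centre makes it turn and veer.
- scoop_pan: Aluminium scoop pan on the desk, fixed. 130 mm deep (its x), 194 mm wide (its y), origin under the middle of that. Walls 2 mm thick, 32 mm high on three sides; its -x face, 65 mm from the origin, is the open mouth, facing roughly to the robot's right. Floor 2 mm thick, rising from desk level over a 16 mm ramp at the mouth. Black handle, 55 mm, behind the back wall (+x).
- weight_1: Brass calibration weight with a knob on top, upright, 32 mm diameter, 46 mm high. Origin: centre of its underside. Loose bystander, leave where it is.
- weight_2: Brass calibration weight with a knob on top, upright, 26 mm diameter, 36 mm high. Origin: centre of its underside. Loose bystander, leave where it is.
- weight_3: Brass calibration weight with a knob on top, upright, 20 mm diameter, 30 mm high. Origin: centre of its underside. Loose bystander, leave where it is. It stands before the fixed, open steel instrument case; the case's front wall is at world x = 0.55 m, its left side at y = 0.03 m, its walls 112 mm high, its raised lid at the back: keep the gripper's body clear of it.
- coating_gauge: Grey hand-held gauge lying flat, 102 x 54 x 27 mm. Origin: centre of its underside. Loose bystander, leave where it is.
- dropper_bottle: Brown dropper bottle, upright, 34 mm diameter, 103 mm high. Origin: centre of its underside. Loose bystander, leave where it is.
- tape_masking: Roll of masking tape lying flat, 98 mm diameter, 24 mm high. Origin: centre of its underside. Loose bystander, leave where it is.

How it is judged:
By the outcome, as a careful person would: the job done as asked, in the order asked, and still so for the second after the job is handed in, with the robot touching nothing.
It also fails if it takes over 72 s, if anything falls off the work surface, if the arm or the gripper's body presses on something with over 40 N, if the wrist force passes 120 N, or if a joint passes its speed limit or range.

### The arm

A 6-joint arm with a two-finger parallel gripper is mounted at the origin on a cart in front of the work surface, level with it; the furniture and walls round the work are solid. World frame = base frame: x ahead of the robot, y to its left, z up, the work surface at z = 0. Lengths are in m, angles in rad, forces in N, time in s.
With the tool pointing down it reaches from about 0.425 to 0.925 m from the base axis. Payload 12.5 kg.
Tool frame: the origin (TCP) lies on the centre line of the jaws, within the pads' length; the fingertips stand 11 mm ahead of it and the grasp point (between the pads) lies 8 mm behind it; z points along the fingers, y is the line along which they close (so a half turn about z gives the same grasp; the last joint's range is limited). The gripper opens to 85 mm and grips with 20 to 120 N. Pads are 22 mm wide; open, the fingers measure 114 mm over their backs; the gripper's body (76 mm by 85 mm) begins 54 mm behind the grasp point. The pads swing forward as they close: fully open they stand 13 mm farther back than shut.
Start: joints at [-1.305, 0.491, 1.559, -0, 1.092, -0.106], TCP at [0.227, -0.582, 0.242] pointing down, gripper open.
Joint ranges: [-3.1, 3.1], [-0.84, 2.19], [0.05, 2.79], [-1.13, 4.28], [0.06, 2.93], [-2.69, 2.69]. Speed limits (rad/s): [2.22, 2.22, 2.79, 3.14, 3.14, 3.14].

### API

Orientations are given as a unit quaternion [x, y, z, w].
In Python, from rig import * gives the robot as it stands.
- The arm moves only by the tool servo_tool, never from a script. Its argument "increments" is a list of rows, each an object with "grip": the opening, from 0 (shut) to 1 (fully open); "slide": the shift along the tool's x, y, z in m, a list of three; "turn": the turn, a rotation vector about the tool's x, y, z in units of 5 degrees (1.0 is 5 degrees), a list of three. In form: [{"grip": grip, "slide": [dx, dy, dz], "turn": [ax, ay, az]}, ...]. A call has exactly 10 rows; each row shifts and turns the commanded pose from where the row before left it, along the tool's axes as they then stand; what a row does not reach is not made up. A row lasts 1/12 s, in which the tool goes at most 41.7 mm and 7.16 degrees, less where a joint would pass 70% of its speed; a pose out of reach is approached as far as the arm can. A call with a gripper value outside its range is refused whole. The fingers move at their own pace and stop on an object; "grip_force" is the grip in N (left out, the last holds). Time passes only in rows, so rows that do not move let the fingers close, or fill a call up. It gives the time, the measured TCP pose, the force, the opening and the grip force at its end, in the units of the state.
- sense(): the state, without advancing time (a new reading comes with each control period).
- snapshot(name): name is "side" or "top" or "wrist"; returns a dict with "color" (400x640x3 uint8, red, green, blue), "fx", "fy", "cx", "cy" (pixels), "R" (3x3) and "t" (3): a world point X has camera coordinates R X + t. Camera axes: x right, y down, z forward; pixel columns grow to the right and rows downward; lengths in m; the calibration is good to about 2 mm. A picture is of the moment at which its call begins. There is no depth.
- close_job(): hands the job in; it is judged then, once.
Trained networks look in a picture, given as the dict that the camera call returned (one of the last four; its "shot" number tells which), for a name from the list of things; names that differ only in an ending like _2 or _b are one class to them, and where a whole thing is asked for, a point or a joint stands for the part that bears it (a point fixed in the world has none). Each returns a list of dicts, best first, with "p" (0 to 1); they miss things now and then, are a little off and sometimes report something else, mostly with a low value. They report only what shows in the picture. A call takes as long as a camera call.
- look_for(target, picture): "xyz" ([x, y, z] in m, in world coordinates, good to about 4 mm: the middle of the surface that is visible of it).
- place_of(target, picture): "xyz" ([x, y, z] in m, in world coordinates, good to about 4 mm: a listed point, or the origin of a listed thing).
The state is a dict: "time": time; "q": joint angles; "qvel": joint speeds; "effort": joint torques, N m; "eef_pos": TCP position; "eef_rot": TCP orientation; "force": force on the tool from outside, world axes, zero at the start; "moment": the same for the moment, N m; "opening": opening from 0.0 (shut) to 1.0 (fully open); "grip_force": force on a finger pad.
Only numpy, scipy, OpenCV 4.12 (cv2) and the standard library are available. Lean on these libraries where they do the work, as an engineer would, in place of code of your own. Each camera call takes 0.05 s, during which the arm holds its last target. There are 200 camera calls.

## Working session

There is one attempt and no reset: what is moved stays moved. The work goes in short steps, Python scripts to look and compute and a tool call to move; the robot and the scene stay as the last step left them, time stands still between calls to the robot, and variables do not carry over. Pictures are saved under pics/ and viewed, at most 10 in all, crops included, and the job is handed in when it is done.

Besides the shell and the picture viewer there is one more tool, called after ">>>" by a JSON object that holds its "fn" and its "kwargs", one argument or row to a line. servo_tool: Moves the arm, as the interface text tells. Its arguments: {"type":"object","properties":{"increments":{"type":"array"},"grip_force":{"type":"number"}},"required":["increments"]}

```bash
mkdir -p pics; python3 - <<'E'
from rig import *
import cv2
s=sense();print(s['time'],s['eef_pos'],s['eef_rot'],s['opening'])
for n in ['top','side']:
    p=snapshot(n);cv2.imwrite(f'pics/{n}0.png',p['color'][:,:,::-1])
    if n=='top':
        import numpy as np
        print(p['fx'],p['cx'],p['cy'],p['R'],p['t'])
    for o in ['nut_1','scoop_pan','weight_1','coating_gauge','dropper_bottle','tape_masking']:
        for d in place_of(o,p)[:4]:
            print(n,o,[round(float(v),3) for v in d['xyz']],round(d['p'],2), {k:v for k,v in d.items() if k not in('xyz','p')})
E
```

```text
0.0 [ 0.2270201  -0.58205773  0.24172096] [ 9.82769070e-01  1.84836715e-01 -3.80530823e-05 -5.84572689e-04] 0.9958573627976822
394.9451608412293 326.2562693903536 202.7296277559471 [[-0.00912624 -0.99995307 -0.003252  ]
 [-0.97825984  0.00960197 -0.20716054]
 [ 0.20718205  0.0012907  -0.97830156]] [-0.01065495  0.49564733  1.04741919]
top nut_1 [0.503, 0.121, 0.001] 0.56 {}
top nut_1 [0.378, -0.05, -0.005] 0.54 {}
top nut_1 [0.42, 0.065, -0.002] 0.51 {}
top nut_1 [0.451, -0.108, -0.001] 0.46 {}
top scoop_pan [0.519, 0.278, 0.002] 0.86 {}
top weight_1 [0.377, -0.052, -0.001] 0.69 {}
top weight_1 [0.591, 0.102, 0.0] 0.47 {}
top weight_1 [0.495, -0.215, 0.002] 0.41 {}
top coating_gauge [0.4, -0.227, -0.001] 0.79 {}
top dropper_bottle [0.659, 0.141, -0.001] 0.76 {}
top tape_masking [0.467, -0.345, -0.002] 0.96 {}
side nut_1 [0.508, 0.118, -0.002] 0.63 {}
side nut_1 [0.453, -0.112, 0.002] 0.6 {}
side nut_1 [0.422, 0.064, 0.0] 0.58 {}
side scoop_pan [0.517, 0.283, -0.004] 0.61 {}
side weight_1 [0.378, -0.05, -0.001] 0.78 {}
side weight_1 [0.497, -0.214, 0.004] 0.58 {}
side coating_gauge [0.404, -0.228, -0.002] 0.61 {}
side tape_masking [0.469, -0.346, 0.001] 0.56 {}
```

View pics/top0.png

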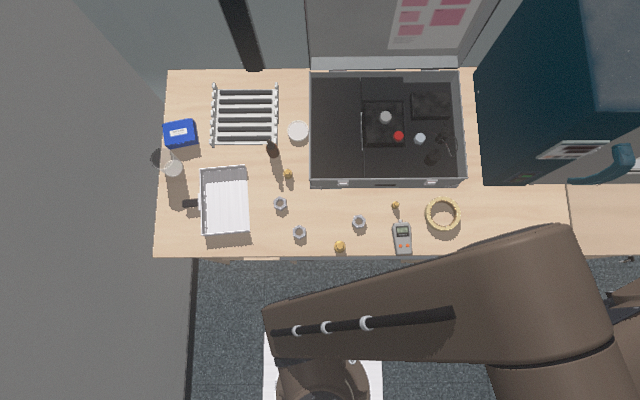

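View pics/side0.png

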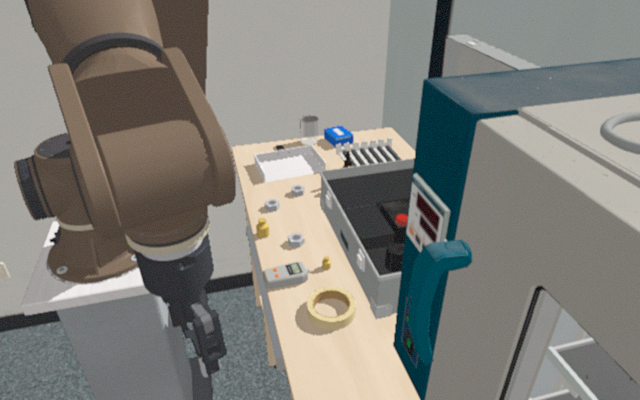

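The views show the pan at px (200–250, 165–237) in the top image. The nuts are at (280,203), (300,232) and (359,222), and the weights at (340,246), (289,174) and (396,205). Next I'll turn the tool so its x points along world +y, and zoom in on the pan for its yaw.

>>> {"fn": "servo_tool", "kwargs": {
  "increments": [
    {"grip": 0.25, "slide": [0, 0, 0], "turn": [0, 0, -1.37]},
    {"grip": 0.25, "slide": [0, 0, 0], "turn": [0, 0, -1.37]},
    {"grip": 0.25, "slide": [0, 0, 0], "turn": [0, 0, -1.37]},
    {"grip": 0.25, "slide": [0, 0, 0], "turn": [0, 0, -1.37]},
    {"grip": 0.25, "slide": [0, 0, 0], "turn": [0, 0, -1.37]},
    {"grip": 0.25, "slide": [0, 0, 0], "turn": [0, 0, -1.37]},
    {"grip": 0.25, "slide": [0, 0, 0], "turn": [0, 0, -1.37]},
    {"grip": 0.25, "slide": [0, 0, 0], "turn": [0, 0, -1.37]},
    {"grip": 0.25, "slide": [0, 0, 0], "turn": [0, 0, -1.37]},
    {"grip": 0.25, "slide": [0, 0, 0], "turn": [0, 0, -1.37]}
  ]
}}

```text
time: 1.53
eef_pos: [0.2271, -0.5823, 0.2424]
eef_rot: [0.706, 0.708, -0.0, 0.0]
force: [-0.1, 0.8, 0.2]
opening: 0.246
grip_force: 0.0
```

```bash
cat > h.py <<'E'
from rig import *
import numpy as np, cv2
def px2w(p,u,v,z=0.):
    R,t=np.array(p['R']),np.array(p['t']); c=-R.T@t
    d=R.T@np.array([(u-p['cx'])/p['fx'],(v-p['cy'])/p['fy'],1]); return (c+d*(z-c[2])/d[2])[:2].round(3)
def st():
    s=sense(); x,y=s['eef_rot'][:2]; print('t',round(s['time'],2),'pos',np.round(s['eef_pos'],3),'xang',round(float(np.degrees(2*np.arctan2(y,x))),1),'F',np.round(s['force'],1),'op',round(s['opening'],2),'q',np.round(s['q'],2))
E
python3 - <<'E'
from h import *
st()
p=snapshot('top')
c=p['color'][150:260,180:380,::-1]
cv2.imwrite('pics/pan.png',cv2.resize(c,None,fx=4,fy=4,interpolation=cv2.INTER_CUBIC))
E
```

```text
t 1.53 pos [ 0.227 -0.582  0.242] xang 90.1 F [-0.1  0.8  0.2] op 0.25 q [-1.3   0.49  1.56 -0.    1.09 -1.31]
```

View pics/pan.png

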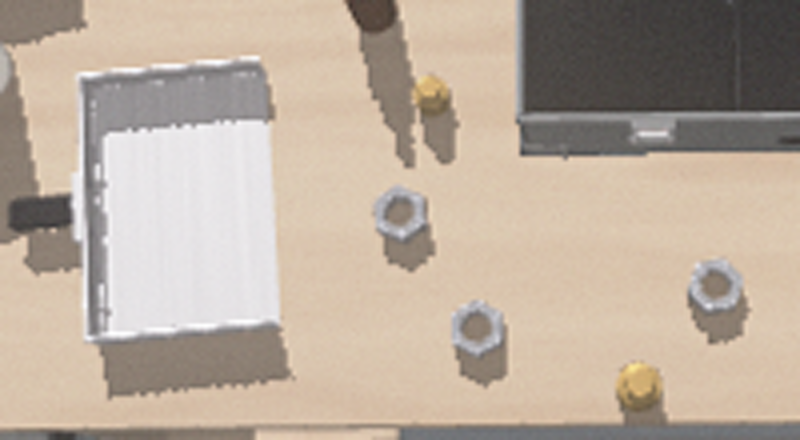

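The crop shows the pan rim corners at (80,75), (262,60), (280,322) and (90,338), so it's slightly yawed. Next I'll move over the point behind nut A.

>>> {"fn": "servo_tool", "kwargs": {
  "increments": [
    {"grip": 0.25, "slide": [0.036, 0.0146, 0], "turn": [0, 0, 0]},
    {"grip": 0.25, "slide": [0.036, 0.0146, 0], "turn": [0, 0, 0]},
    {"grip": 0.25, "slide": [0.036, 0.0146, 0], "turn": [0, 0, 0]},
    {"grip": 0.25, "slide": [0.036, 0.0146, 0], "turn": [0, 0, 0]},
    {"grip": 0.25, "slide": [0.036, 0.0146, 0], "turn": [0, 0, 0]},
    {"grip": 0.25, "slide": [0.036, 0.0146, 0], "turn": [0, 0, 0]},
    {"grip": 0.25, "slide": [0.036, 0.0146, 0], "turn": [0, 0, 0]},
    {"grip": 0.25, "slide": [0.036, 0.0146, 0], "turn": [0, 0, 0]},
    {"grip": 0.25, "slide": [0.036, 0.0146, 0], "turn": [0, 0, 0]},
    {"grip": 0.25, "slide": [0.036, 0.0146, 0], "turn": [0, 0, 0]}
  ]
}}

```text
time: 2.42
eef_pos: [0.3746, -0.2211, 0.2425]
eef_rot: [0.71, 0.705, 0.0, 0.0]
force: [1.2, -0.7, -0.2]
opening: 0.247
grip_force: 0.0
```

>>> {"fn": "servo_tool", "kwargs": {
  "increments": [
    {"grip": 0.25, "slide": [0.036, 0.0146, 0], "turn": [0, 0, 0]},
    {"grip": 0.25, "slide": [0.036, 0.0146, 0], "turn": [0, 0, 0]},
    {"grip": 0.25, "slide": [0.036, 0.0146, 0], "turn": [0, 0, 0]},
    {"grip": 0.25, "slide": [0.036, 0.0146, 0], "turn": [0, 0, 0]},
    {"grip": 0.25, "slide": [0.036, 0.0146, 0], "turn": [0, 0, 0]},
    {"grip": 0.25, "slide": [0.036, 0.0146, 0], "turn": [0, 0, 0]},
    {"grip": 0.25, "slide": [0.036, 0.0146, 0], "turn": [0, 0, 0]},
    {"grip": 0.25, "slide": [0.036, 0.0146, 0], "turn": [0, 0, 0]},
    {"grip": 0.25, "slide": [0, 0, 0], "turn": [0, 0, 0]},
    {"grip": 0.25, "slide": [0, 0, 0], "turn": [0, 0, 0]}
  ]
}}

```text
time: 3.25
eef_pos: [0.4923, 0.0664, 0.2421]
eef_rot: [0.708, 0.706, -0.0, -0.0]
force: [-0.3, 0.5, -0.5]
opening: 0.252
grip_force: 0.0
```

```bash
python3 - <<'E'
from h import *
st()
p=snapshot('top')
for u,v in [(80,75),(262,60),(280,322),(90,338)]: print('rim',px2w(p,180+u/4,150+v/4,.032))
for u,v in [(401,213),(477,327),(716,285)]: print('nut',px2w(p,180+u/4,150+v/4,.018))
for u,v in [(432,90),(640,380)]: print('w',px2w(p,180+u/4,150+v/4,.035))
w=snapshot('wrist');cv2.imwrite('pics/w1.png',w['color'][:,:,::-1])
for d in place_of('nut_1',w)[:3]: print(np.round(d['xyz'],3),d['p'])
E
```

```text
t 3.25 pos [0.492 0.066 0.242] xang 89.9 F [-0.3  0.5 -0.5] op 0.25 q [ 0.    0.31  1.87 -0.    0.97  0.  ]
rim [0.604 0.349]
rim [0.614 0.217]
rim [0.422 0.199]
rim [0.413 0.331]
nut [0.502 0.117]
nut [0.42  0.062]
nut [ 0.448 -0.108]
w [0.589 0.094]
w [ 0.379 -0.052]
[ 0.419  0.065 -0.001] 0.9
[ 0.509  0.119 -0.   ] 0.82
[ 0.448 -0.105  0.004] 0.63
```

View pics/w1.png

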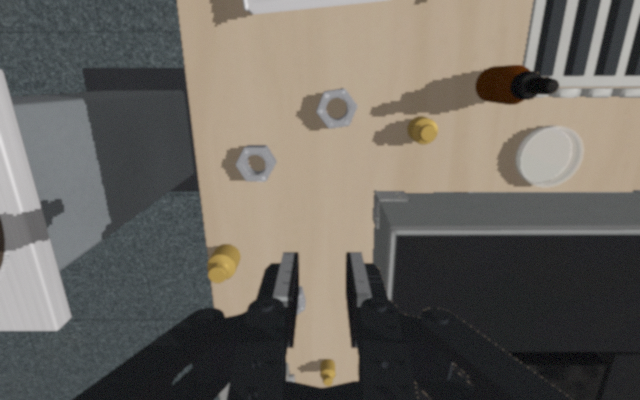

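The wrist view has nut A at (337,107) and nut B at (256,162), and the space below the fingers is clear. Next I'll yaw 13° toward +x and lower behind nut A.

>>> {"fn": "servo_tool", "kwargs": {
  "increments": [
    {"grip": 0.25, "slide": [0, 0, 0.03], "turn": [0, 0, 1.33]},
    {"grip": 0.25, "slide": [0, 0, 0.03], "turn": [0, 0, 1.33]},
    {"grip": 0.25, "slide": [0, 0, 0.03], "turn": [0, 0, 0]},
    {"grip": 0.25, "slide": [0, 0, 0.03], "turn": [0, 0, 0]},
    {"grip": 0.25, "slide": [0, 0, 0.03], "turn": [0, 0, 0]},
    {"grip": 0.25, "slide": [0, 0, 0.03], "turn": [0, 0, 0]},
    {"grip": 0.25, "slide": [0, 0, 0.024], "turn": [0, 0, 0]},
    {"grip": 0.25, "slide": [0, 0, 0.01], "turn": [0, 0, 0]},
    {"grip": 0.25, "slide": [0, 0, 0.01], "turn": [0, 0, 0]},
    {"grip": 0.25, "slide": [0, 0, 0], "turn": [0, 0, 0]}
  ]
}}

```text
time: 4.23
eef_pos: [0.4919, 0.064, 0.0175]
eef_rot: [0.786, 0.618, -0.001, -0.0]
force: [0.1, 1.1, -0.1]
opening: 0.25
grip_force: 0.0
```

```bash
python3 - <<'E'
from h import *
st()
w=snapshot('wrist');cv2.imwrite('pics/w2.png',w['color'][:,:,::-1])
for d in place_of('nut_1',w)[:3]: print(np.round(d['xyz'],3),d['p'])
E
```

```text
t 4.23 pos [0.492 0.064 0.018] xang 76.4 F [ 0.1  1.1 -0.1] op 0.25 q [-0.    0.67  2.05 -0.    0.42  0.23]
[ 0.419  0.063 -0.001] 0.9
```

View pics/w2.png

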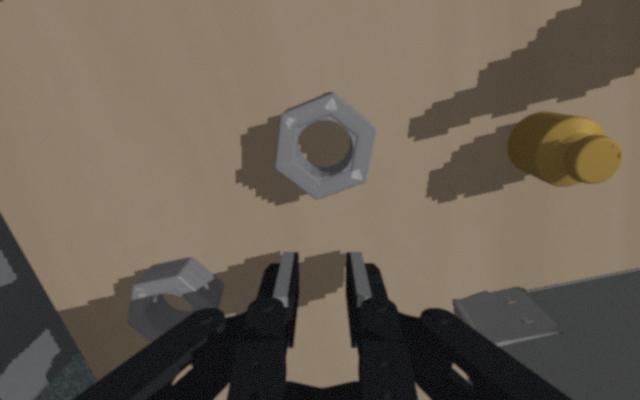

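Nut A is at (325,145) and centred on the finger gap (about 322). Next is the push into the pan.

>>> {"fn": "servo_tool", "kwargs": {
  "increments": [
    {"grip": 0.25, "slide": [0.008, 0, 0], "turn": [0, 0, 0]},
    {"grip": 0.25, "slide": [0.008, 0, 0], "turn": [0, 0, 0]},
    {"grip": 0.25, "slide": [0.008, 0, 0], "turn": [0, 0, 0]},
    {"grip": 0.25, "slide": [0.008, 0, 0], "turn": [0, 0, 0]},
    {"grip": 0.25, "slide": [0.008, 0, 0], "turn": [0, 0, 0]},
    {"grip": 0.25, "slide": [0.01, 0, 0], "turn": [0, 0, 0]},
    {"grip": 0.25, "slide": [0.01, 0, 0], "turn": [0, 0, 0]},
    {"grip": 0.25, "slide": [0.01, 0, 0], "turn": [0, 0, 0]},
    {"grip": 0.25, "slide": [0.01, 0, 0], "turn": [0, 0, 0]},
    {"grip": 0.25, "slide": [0.005, 0, 0], "turn": [0, 0, 0]}
  ]
}}

```text
time: 5.17
eef_pos: [0.5123, 0.1489, 0.0182]
eef_rot: [0.785, 0.619, 0.0, 0.0]
force: [0.0, -1.6, 0.8]
opening: 0.249
grip_force: 0.4
```

```bash
python3 - <<'E'
from h import *
st()
w=snapshot('wrist');cv2.imwrite('pics/w3.png',w['color'][:,:,::-1])
for n in ('wrist','top'):
  for d in place_of('nut_1',w if n=='wrist' else snapshot(n))[:3]: print(n,np.round(d['xyz'],3),d['p'])
E
```

```text
t 5.17 pos [0.512 0.149 0.018] xang 76.6 F [ 0.  -1.6  0.8] op 0.25 q [ 0.16  0.7   1.96 -0.    0.48  0.39]
wrist [ 0.522  0.173 -0.   ] 0.69
top [ 0.452 -0.104 -0.   ] 0.58
top [ 0.423  0.065 -0.002] 0.5
```

View pics/w3.png

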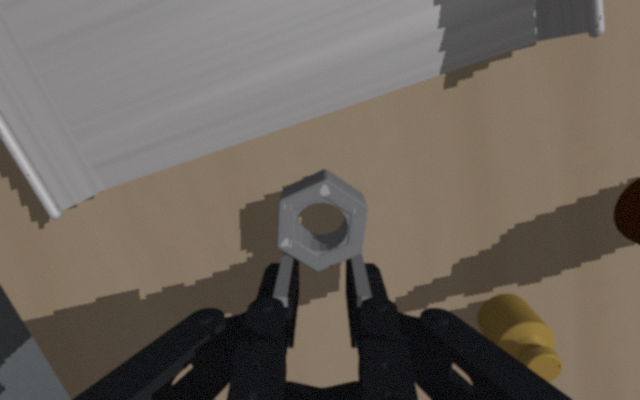

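Nut A is nested squarely against both fingers at (323,222). I'll continue the push.

>>> {"fn": "servo_tool", "kwargs": {
  "increments": [
    {"grip": 0.25, "slide": [0.01, 0, 0], "turn": [0, 0, 0]},
    {"grip": 0.25, "slide": [0.01, 0, 0], "turn": [0, 0, 0]},
    {"grip": 0.25, "slide": [0.01, 0, -0.001], "turn": [0, 0, 0]},
    {"grip": 0.25, "slide": [0.01, 0, -0.001], "turn": [0, 0, 0]},
    {"grip": 0.25, "slide": [0.01, 0, 0], "turn": [0, 0, 0]},
    {"grip": 0.25, "slide": [0.01, 0, 0], "turn": [0, 0, 0]},
    {"grip": 0.25, "slide": [0.01, 0, 0], "turn": [0, 0, 0]},
    {"grip": 0.25, "slide": [0.01, 0, 0], "turn": [0, 0, 0]},
    {"grip": 0.25, "slide": [0.01, 0, 0], "turn": [0, 0, 0]},
    {"grip": 0.25, "slide": [0.01, 0, 0], "turn": [0, 0, 0]}
  ]
}}

```text
time: 6.2
eef_pos: [0.5355, 0.2457, 0.0203]
eef_rot: [0.785, 0.619, -0.0, 0.0]
force: [-0.6, -2.0, 0.4]
opening: 0.252
grip_force: 0.7
```

>>> {"fn": "servo_tool", "kwargs": {
  "increments": [
    {"grip": 0.25, "slide": [0.009, 0, 0], "turn": [0, 0, 0]},
    {"grip": 0.25, "slide": [0.008, 0, 0], "turn": [0, 0, 0]},
    {"grip": 0.25, "slide": [0.007, 0, 0], "turn": [0, 0, 0]},
    {"grip": 0.25, "slide": [0.005, 0, 0], "turn": [0, 0, 0]},
    {"grip": 0.25, "slide": [0.004, 0, 0], "turn": [0, 0, 0]},
    {"grip": 0.25, "slide": [0.002, 0, 0], "turn": [0, 0, 0]},
    {"grip": 0.25, "slide": [0, 0, 0], "turn": [0, 0, 0]},
    {"grip": 0.25, "slide": [-0.01, 0, 0], "turn": [0, 0, 0]},
    {"grip": 0.25, "slide": [-0.02, 0, 0], "turn": [0, 0, 0]},
    {"grip": 0.25, "slide": [0, 0, -0.03], "turn": [0, 0, 0]}
  ]
}}

```text
time: 7.03
eef_pos: [0.5333, 0.2459, 0.0462]
eef_rot: [0.786, 0.619, -0.004, -0.001]
force: [0.1, -0.4, -1.1]
opening: 0.248
grip_force: 0.0
```

```bash
python3 - <<'E'
from h import *
st()
for n in ('wrist','top'):
  for d in place_of('nut_1',snapshot(n))[:3]: print(n,np.round(d['xyz'],3),d['p'])
E
```

```text
t 7.03 pos [0.533 0.246 0.046] xang 76.4 F [ 0.1 -0.4 -1.1] op 0.25 q [ 0.32  0.7   1.81 -0.    0.64  0.56]
top [ 0.422  0.063 -0.002] 0.59
top [ 0.451 -0.107 -0.002] 0.56
```

>>> {"fn": "servo_tool", "kwargs": {
  "increments": [
    {"grip": 0.25, "slide": [0, 0, -0.03], "turn": [0, 0, 0]},
    {"grip": 0.25, "slide": [0, 0, -0.03], "turn": [0, 0, -1.35]},
    {"grip": 0.25, "slide": [0, 0, -0.03], "turn": [0, 0, -1.35]},
    {"grip": 1.0, "slide": [-0.031, -0.016, 0], "turn": [0, 0, 0]},
    {"grip": 1.0, "slide": [-0.031, -0.016, 0], "turn": [0, 0, 0]},
    {"grip": 1.0, "slide": [-0.031, -0.016, 0], "turn": [0, 0, 0]},
    {"grip": 1.0, "slide": [-0.031, -0.016, 0], "turn": [0, 0, 0]},
    {"grip": 1.0, "slide": [-0.031, -0.016, 0], "turn": [0, 0, 0]},
    {"grip": 1.0, "slide": [-0.028, -0.016, 0], "turn": [0, 0, 0]},
    {"grip": 1.0, "slide": [0, 0, 0], "turn": [0, 0, 0]}
  ]
}}

```text
time: 8.07
eef_pos: [0.4373, 0.0634, 0.1396]
eef_rot: [0.708, 0.706, -0.001, -0.001]
force: [1.0, 0.0, -0.6]
opening: 1.002
grip_force: 0.0
```

```bash
python3 - <<'E'
from h import *
st()
w=snapshot('wrist')
for d in place_of('nut_1',w)[:3]: print(np.round(d['xyz'],3),d['p'])
w=snapshot('top')
for d in place_of('nut_1',w)[:3]: print(np.round(d['xyz'],3),d['p'])
E
```

```text
t 8.07 pos [0.437 0.063 0.14 ] xang 89.9 F [ 1.   0.  -0.6] op 1.0 q [-0.01  0.39  2.1  -0.    0.65 -0.  ]
[ 0.448 -0.109  0.003] 0.69
[0.547 0.298 0.003] 0.43
[0.518 0.281 0.   ] 0.42
[ 0.448 -0.103 -0.004] 0.4
```

>>> {"fn": "servo_tool", "kwargs": {
  "increments": [
    {"grip": 1.0, "slide": [0, 0, 0.02], "turn": [0, 0, 0]},
    {"grip": 1.0, "slide": [0, 0, 0.02], "turn": [0, 0, 0]},
    {"grip": 1.0, "slide": [0, 0, 0.02], "turn": [0, 0, 0]},
    {"grip": 1.0, "slide": [0, 0, 0.02], "turn": [0, 0, 0]},
    {"grip": 1.0, "slide": [0, 0, 0.02], "turn": [0, 0, 0]},
    {"grip": 1.0, "slide": [0, 0, 0.008], "turn": [0, 0, 0]},
    {"grip": 1.0, "slide": [0, 0, 0.007], "turn": [0, 0, 0]},
    {"grip": 1.0, "slide": [0, 0, 0.006], "turn": [0, 0, 0]},
    {"grip": 1.0, "slide": [0, 0, 0.004], "turn": [0, 0, 0]},
    {"grip": 1.0, "slide": [0, 0, 0], "turn": [0, 0, 0]}
  ]
}}

```text
time: 9.1
eef_pos: [0.4406, 0.0667, 0.0151]
eef_rot: [0.707, 0.707, -0.0, 0.0]
force: [-0.6, 0.4, -0.6]
opening: 1.003
grip_force: 0.0
```

```bash
python3 - <<'E'
from h import *
st()
w=snapshot('wrist');s=snapshot('side')
cv2.imwrite('pics/w4.png',np.hstack([w['color'][200:,60:580],cv2.resize(s['color'][120:270,220:420],None,fx=1.333,fy=1.3334)])[:,:,::-1])
E
```

```text
t 9.1 pos [0.441 0.067 0.015] xang 90.0 F [-0.6  0.4 -0.6] op 1.0 q [ 0.    0.65  2.18 -0.    0.31  0.  ]
```

View pics/w4.png

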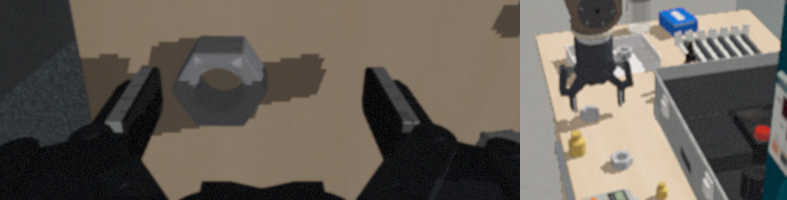

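Nut B is at (220,80), between the open fingers and closer to the inner (left) one. The tips look high, so I'll lower 9 mm, sweep +x about 40 mm, then lift.

>>> {"fn": "servo_tool", "kwargs": {
  "increments": [
    {"grip": 1.0, "slide": [-0.001, 0, 0.005], "turn": [0, 0, 0]},
    {"grip": 1.0, "slide": [-0.001, 0, 0.004], "turn": [0, 0, 0]},
    {"grip": 1.0, "slide": [0, 0.005, 0], "turn": [0, 0, 0]},
    {"grip": 1.0, "slide": [0, 0.006, 0], "turn": [0, 0, 0]},
    {"grip": 1.0, "slide": [0, 0.006, 0], "turn": [0, 0, 0]},
    {"grip": 1.0, "slide": [0, 0.006, 0], "turn": [0, 0, 0]},
    {"grip": 1.0, "slide": [0, 0.006, 0], "turn": [0, 0, 0]},
    {"grip": 1.0, "slide": [0, 0.006, 0], "turn": [0, 0, 0]},
    {"grip": 1.0, "slide": [0, 0.004, 0], "turn": [0, 0, 0]},
    {"grip": 1.0, "slide": [0, 0.001, 0], "turn": [0, 0, 0]}
  ]
}}

```text
time: 10.03
eef_pos: [0.4813, 0.0645, 0.0063]
eef_rot: [0.707, 0.707, 0.0, 0.0]
force: [0.3, -0.4, 0.3]
opening: 1.002
grip_force: 0.4
```

>>> {"fn": "servo_tool", "kwargs": {
  "increments": [
    {"grip": 1.0, "slide": [0, -0.005, 0], "turn": [0, 0, 0]},
    {"grip": 1.0, "slide": [0, 0, -0.02], "turn": [0, 0, 0]},
    {"grip": 1.0, "slide": [0, 0, -0.03], "turn": [0, 0, 0]},
    {"grip": 0.25, "slide": [0, 0, -0.03], "turn": [0, 0, 0]},
    {"grip": 0.25, "slide": [-0.02, -0.004, 0], "turn": [0, 0, 0]},
    {"grip": 0.25, "slide": [-0.02, -0.004, 0], "turn": [0, 0, 0]},
    {"grip": 0.25, "slide": [-0.018, -0.004, 0], "turn": [0, 0, 0]},
    {"grip": 0.25, "slide": [0, -0.004, 0], "turn": [0, 0, 0]},
    {"grip": 0.25, "slide": [0, 0, 0], "turn": [0, 0, 0]},
    {"grip": 0.25, "slide": [0, 0, 0], "turn": [0, 0, 0]}
  ]
}}

```text
time: 10.87
eef_pos: [0.4591, 0.0069, 0.0862]
eef_rot: [0.707, 0.707, -0.0, -0.0]
force: [-0.4, 0.7, -0.3]
opening: 0.252
grip_force: 0.0
```

```bash
python3 - <<'E'
from h import *
st()
w=snapshot('wrist')
cv2.imwrite('pics/w5.png',w['color'][:,:,::-1])
for d in place_of('nut_1',w)[:3]: print(np.round(d['xyz'],3),d['p'])
E
```

```text
t 10.87 pos [0.459 0.007 0.086] xang 90.0 F [-0.4  0.7 -0.3] op 0.25 q [-0.13  0.51  2.11 -0.    0.52 -0.13]
[ 0.46   0.064 -0.001] 0.94
[ 0.445 -0.106  0.007] 0.91
```

View pics/w5.png

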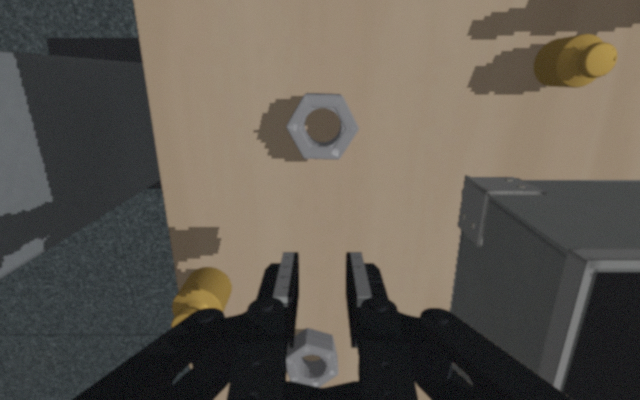

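Nut B is at (323,127), lined up with the finger gap and flat-on. Next I'll lower and push straight in.

>>> {"fn": "servo_tool", "kwargs": {
  "increments": [
    {"grip": 0.25, "slide": [0, 0, 0.02], "turn": [0, 0, 0]},
    {"grip": 0.25, "slide": [0, 0, 0.02], "turn": [0, 0, 0]},
    {"grip": 0.25, "slide": [0, 0, 0.02], "turn": [0, 0, 0]},
    {"grip": 0.25, "slide": [0.005, 0, 0.008], "turn": [0, 0, 0]},
    {"grip": 0.25, "slide": [0.01, 0, 0], "turn": [0, 0, 0]},
    {"grip": 0.25, "slide": [0.008, 0, 0], "turn": [0, 0, 0]},
    {"grip": 0.25, "slide": [0.008, 0, 0], "turn": [0, 0, 0]},
    {"grip": 0.25, "slide": [0.008, 0, 0], "turn": [0, 0, 0]},
    {"grip": 0.25, "slide": [0.01, 0, 0], "turn": [0, 0, 0]},
    {"grip": 0.25, "slide": [0.01, 0, 0], "turn": [0, 0, 0]}
  ]
}}

```text
time: 11.8
eef_pos: [0.4597, 0.0666, 0.0189]
eef_rot: [0.707, 0.707, 0.0, 0.0]
force: [0.0, -0.6, 1.1]
opening: 0.25
grip_force: 0.6
```

>>> {"fn": "servo_tool", "kwargs": {
  "increments": [
    {"grip": 0.25, "slide": [0.01, 0, 0], "turn": [0, 0, 0]},
    {"grip": 0.25, "slide": [0.01, 0, 0], "turn": [0, 0, 0]},
    {"grip": 0.25, "slide": [0.01, 0, 0], "turn": [0, 0, 0]},
    {"grip": 0.25, "slide": [0.01, 0, 0], "turn": [0, 0, 0]},
    {"grip": 0.25, "slide": [0.01, 0, 0], "turn": [0, 0, 0]},
    {"grip": 0.25, "slide": [0.01, 0, 0], "turn": [0, 0, 0]},
    {"grip": 0.25, "slide": [0.01, 0, 0], "turn": [0, 0, 0]},
    {"grip": 0.25, "slide": [0.01, 0, 0], "turn": [0, 0, 0]},
    {"grip": 0.25, "slide": [0.01, 0, 0], "turn": [0, 0, 0]},
    {"grip": 0.25, "slide": [0.008, 0, 0], "turn": [0, 0, 0]}
  ]
}}

```text
time: 12.63
eef_pos: [0.4594, 0.1646, 0.0182]
eef_rot: [0.707, 0.707, -0.0, 0.0]
force: [-0.5, -0.8, 0.9]
opening: 0.247
grip_force: 0.6
```

```bash
python3 - <<'E'
from h import *
st()
w=snapshot('wrist')
cv2.imwrite('pics/w6.png',w['color'][:,:,::-1])
for d in place_of('nut_1',w)[:3]: print(np.round(d['xyz'],3),d['p'])
E
```

```text
t 12.63 pos [0.459 0.165 0.018] xang 90.0 F [-0.5 -0.8  0.9] op 0.25 q [ 0.21  0.67  2.07 -0.    0.4   0.21]
[ 0.459  0.192 -0.001] 0.65
```

View pics/w6.png

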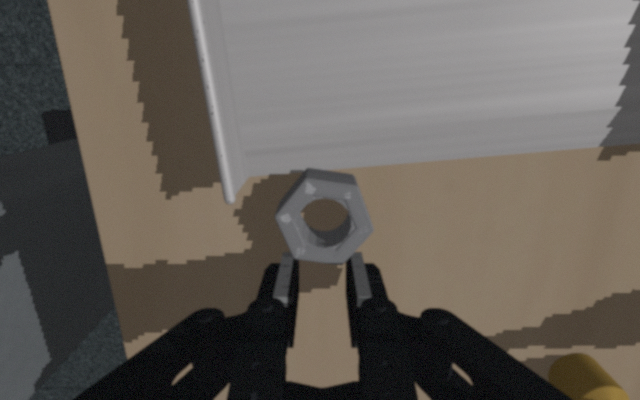

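Nut B is held square at (325,217), with the pan's near wall clear on its left. I'll finish the push.

>>> {"fn": "servo_tool", "kwargs": {
  "increments": [
    {"grip": 0.25, "slide": [0.01, 0, -0.001], "turn": [0, 0, 0]},
    {"grip": 0.25, "slide": [0.01, 0, -0.001], "turn": [0, 0, 0]},
    {"grip": 0.25, "slide": [0.01, 0, 0], "turn": [0, 0, 0]},
    {"grip": 0.25, "slide": [0.01, 0, 0], "turn": [0, 0, 0]},
    {"grip": 0.25, "slide": [0.01, 0, 0], "turn": [0, 0, 0]},
    {"grip": 0.25, "slide": [0.01, 0, 0], "turn": [0, 0, 0]},
    {"grip": 0.25, "slide": [0.01, 0, 0], "turn": [0, 0, 0]},
    {"grip": 0.25, "slide": [0.01, 0, 0], "turn": [0, 0, 0]},
    {"grip": 0.25, "slide": [0.009, 0, 0], "turn": [0, 0, 0]},
    {"grip": 0.25, "slide": [0.006, 0, 0], "turn": [0, 0, 0]}
  ]
}}

```text
time: 13.57
eef_pos: [0.4594, 0.2597, 0.0202]
eef_rot: [0.707, 0.707, 0.0, 0.0]
force: [0.0, -1.5, 0.7]
opening: 0.255
grip_force: 0.7
```

>>> {"fn": "servo_tool", "kwargs": {
  "increments": [
    {"grip": 0.25, "slide": [0.004, 0, 0], "turn": [0, 0, 0]},
    {"grip": 0.25, "slide": [0.002, 0, 0], "turn": [0, 0, 0]},
    {"grip": 0.25, "slide": [0, 0, 0], "turn": [0, 0, 0]},
    {"grip": 0.25, "slide": [-0.015, 0, 0], "turn": [0, 0, 0]},
    {"grip": 0.25, "slide": [-0.02, 0, 0], "turn": [0, 0, 0]},
    {"grip": 0.25, "slide": [0, 0, -0.03], "turn": [0, 0, 0]},
    {"grip": 0.25, "slide": [0, 0, -0.03], "turn": [0, 0, 0]},
    {"grip": 0.25, "slide": [0, 0, -0.03], "turn": [0, 0, 0]},
    {"grip": 0.25, "slide": [0, 0, -0.02], "turn": [0, 0, 0]},
    {"grip": 0.25, "slide": [0, 0, 0], "turn": [0, 0, 0]}
  ]
}}

```text
time: 14.4
eef_pos: [0.4608, 0.2297, 0.1339]
eef_rot: [0.707, 0.707, 0.003, 0.001]
force: [-0.5, -0.8, 0.3]
opening: 0.248
grip_force: 0.0
```

```bash
python3 - <<'E'
from h import *
st()
for n in ('wrist','side','top'):
  for d in place_of('nut_1',snapshot(n))[:3]: print(n,np.round(d['xyz'],3),d['p'])
E
```

```text
t 14.4 pos [0.461 0.23  0.134] xang 90.0 F [-0.5 -0.8  0.3] op 0.25 q [ 0.33  0.48  1.94 -0.    0.71  0.33]
wrist [0.459 0.291 0.001] 0.89
wrist [0.551 0.304 0.002] 0.58
side [ 0.454 -0.111  0.004] 0.71
side [0.459 0.29  0.004] 0.47
side [0.552 0.305 0.003] 0.45
top [ 0.453 -0.107 -0.003] 0.49
```

>>> {"fn": "servo_tool", "kwargs": {
  "increments": [
    {"grip": 0.25, "slide": [-0.035, -0.002, 0], "turn": [0, 0, 0]},
    {"grip": 0.25, "slide": [-0.04, -0.002, 0], "turn": [0, 0, 0]},
    {"grip": 0.25, "slide": [-0.04, -0.002, 0], "turn": [0, 0, 0]},
    {"grip": 0.25, "slide": [-0.04, -0.002, 0], "turn": [0, 0, 0]},
    {"grip": 0.25, "slide": [-0.04, -0.002, 0], "turn": [0, 0, 0]},
    {"grip": 0.25, "slide": [-0.04, -0.002, 0], "turn": [0, 0, 0]},
    {"grip": 0.25, "slide": [-0.04, -0.002, 0], "turn": [0, 0, 0]},
    {"grip": 0.25, "slide": [-0.04, -0.002, 0], "turn": [0, 0, 0]},
    {"grip": 0.25, "slide": [-0.04, -0.001, 0], "turn": [0, 0, 0]},
    {"grip": 0.25, "slide": [-0.035, 0, 0], "turn": [0, 0, 0]}
  ]
}}

```text
time: 15.53
eef_pos: [0.4417, -0.1628, 0.1295]
eef_rot: [0.707, 0.707, -0.0, -0.001]
force: [1.3, 0.4, -0.1]
opening: 0.25
grip_force: 0.0
```

>>> {"fn": "servo_tool", "kwargs": {
  "increments": [
    {"grip": 0.25, "slide": [0, 0, 0], "turn": [0, 0, 0.82]},
    {"grip": 0.25, "slide": [0, 0, 0], "turn": [0, 0, 0.82]},
    {"grip": 0.25, "slide": [0, 0, 0.02], "turn": [0, 0, 0]},
    {"grip": 0.25, "slide": [0, 0, 0.02], "turn": [0, 0, 0]},
    {"grip": 0.25, "slide": [0, 0, 0.02], "turn": [0, 0, 0]},
    {"grip": 0.25, "slide": [0, 0, 0], "turn": [0, 0, 0]},
    {"grip": 0.25, "slide": [0, 0, 0], "turn": [0, 0, 0]},
    {"grip": 0.25, "slide": [0, 0, 0], "turn": [0, 0, 0]},
    {"grip": 0.25, "slide": [0, 0, 0], "turn": [0, 0, 0]},
    {"grip": 0.25, "slide": [0, 0, 0], "turn": [0, 0, 0]}
  ]
}}

```text
time: 16.37
eef_pos: [0.4428, -0.1606, 0.0711]
eef_rot: [0.756, 0.655, 0.0, 0.001]
force: [0.0, -0.2, -0.1]
opening: 0.251
grip_force: 0.0
```

```bash
python3 - <<'E'
from h import *
st()
w=snapshot('wrist')
cv2.imwrite('pics/w7.png',w['color'][:,:,::-1])
for d in place_of('nut_1',w)[:3]: print(np.round(d['xyz'],3),d['p'])
E
```

```text
t 16.37 pos [ 0.443 -0.161  0.071] xang 81.8 F [ 0.  -0.2 -0.1] op 0.25 q [-0.49  0.55  2.09 -0.    0.5  -0.35]
[ 0.448 -0.109  0.005] 0.75
```

View pics/w7.png

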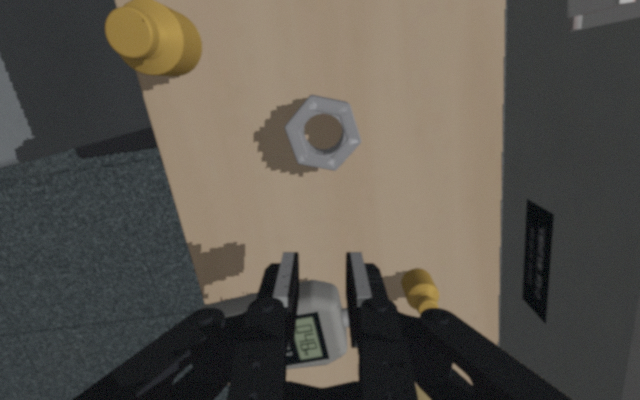

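Nut C is at (322,132), centred on the gap. The gauge and weight_3 are behind the fingers and clear. I'll lower and push.

>>> {"fn": "servo_tool", "kwargs": {
  "increments": [
    {"grip": 0.25, "slide": [0, 0, 0.02], "turn": [0, 0, 0]},
    {"grip": 0.25, "slide": [0, 0, 0.02], "turn": [0, 0, 0]},
    {"grip": 0.25, "slide": [0, 0, 0.013], "turn": [0, 0, 0]},
    {"grip": 0.25, "slide": [0.005, 0, 0], "turn": [0, 0, 0]},
    {"grip": 0.25, "slide": [0.008, 0, 0], "turn": [0, 0, 0]},
    {"grip": 0.25, "slide": [0.008, 0, 0], "turn": [0, 0, 0]},
    {"grip": 0.25, "slide": [0.008, 0, 0], "turn": [0, 0, 0]},
    {"grip": 0.25, "slide": [0.01, 0, 0], "turn": [0, 0, 0]},
    {"grip": 0.25, "slide": [0.01, 0, 0], "turn": [0, 0, 0]},
    {"grip": 0.25, "slide": [0.01, 0, 0], "turn": [0, 0, 0]}
  ]
}}

```text
time: 17.3
eef_pos: [0.4513, -0.101, 0.0178]
eef_rot: [0.756, 0.655, 0.0, 0.0]
force: [-0.3, -1.0, 0.9]
opening: 0.25
grip_force: 0.8
```

>>> {"fn": "servo_tool", "kwargs": {
  "increments": [
    {"grip": 0.25, "slide": [0.01, 0, 0], "turn": [0, 0, 0]},
    {"grip": 0.25, "slide": [0.01, 0, 0], "turn": [0, 0, 0]},
    {"grip": 0.25, "slide": [0.01, 0, 0], "turn": [0, 0, 0]},
    {"grip": 0.25, "slide": [0.01, 0, 0], "turn": [0, 0, 0]},
    {"grip": 0.25, "slide": [0.01, 0, 0], "turn": [0, 0, 0]},
    {"grip": 0.25, "slide": [0.01, 0, 0], "turn": [0, 0, 0]},
    {"grip": 0.25, "slide": [0.01, 0, 0], "turn": [0, 0, 0]},
    {"grip": 0.25, "slide": [0.01, 0, 0], "turn": [0, 0, 0]},
    {"grip": 0.25, "slide": [0.01, 0, 0], "turn": [0, 0, 0]},
    {"grip": 0.25, "slide": [0.01, 0, 0], "turn": [0, 0, 0]}
  ]
}}

```text
time: 18.13
eef_pos: [0.4652, -0.0021, 0.0173]
eef_rot: [0.756, 0.655, -0.0, 0.0]
force: [-0.3, -1.3, 1.5]
opening: 0.249
grip_force: 0.8
```

```bash
python3 - <<'E'
from h import *
st()
w=snapshot('wrist')
for d in place_of('nut_1',w)[:3]: print(np.round(d['xyz'],3),d['p'])
E
```

```text
t 18.13 pos [ 0.465 -0.002  0.017] xang 81.8 F [-0.3 -1.3  1.5] op 0.25 q [-0.15  0.66  2.13 -0.    0.36 -0.  ]
[0.465 0.024 0.003] 0.65
```

>>> {"fn": "servo_tool", "kwargs": {
  "increments": [
    {"grip": 0.25, "slide": [0.01, 0, 0], "turn": [0, 0, 0]},
    {"grip": 0.25, "slide": [0.01, 0, 0], "turn": [0, 0, 0]},
    {"grip": 0.25, "slide": [0.01, 0, 0], "turn": [0, 0, 0]},
    {"grip": 0.25, "slide": [0.01, 0, 0], "turn": [0, 0, 0]},
    {"grip": 0.25, "slide": [0.01, 0, 0], "turn": [0, 0, 0]},
    {"grip": 0.25, "slide": [0.01, 0, 0], "turn": [0, 0, 0]},
    {"grip": 0.25, "slide": [0.01, 0, 0], "turn": [0, 0, 0]},
    {"grip": 0.25, "slide": [0.01, 0, 0], "turn": [0, 0, 0]},
    {"grip": 0.25, "slide": [0.01, 0, 0], "turn": [0, 0, 0]},
    {"grip": 0.25, "slide": [0.01, 0, 0], "turn": [0, 0, 0]}
  ]
}}

```text
time: 19.07
eef_pos: [0.4795, 0.0969, 0.0173]
eef_rot: [0.756, 0.655, -0.0, 0.0]
force: [-0.3, -0.3, -0.1]
opening: 0.249
grip_force: 0.4
```

>>> {"fn": "servo_tool", "kwargs": {
  "increments": [
    {"grip": 0.25, "slide": [0.01, 0, 0], "turn": [0, 0, 0]},
    {"grip": 0.25, "slide": [0.01, 0, 0], "turn": [0, 0, 0]},
    {"grip": 0.25, "slide": [0.01, 0, 0], "turn": [0, 0, 0]},
    {"grip": 0.25, "slide": [0.01, 0, 0], "turn": [0, 0, 0]},
    {"grip": 0.25, "slide": [0.01, 0, 0], "turn": [0, 0, 0]},
    {"grip": 0.25, "slide": [0.01, 0, 0], "turn": [0, 0, 0]},
    {"grip": 0.25, "slide": [0.01, 0, -0.001], "turn": [0, 0, 0]},
    {"grip": 0.25, "slide": [0.01, 0, -0.001], "turn": [0, 0, 0]},
    {"grip": 0.25, "slide": [0.01, 0, 0], "turn": [0, 0, 0]},
    {"grip": 0.25, "slide": [0.01, 0, 0], "turn": [0, 0, 0]}
  ]
}}

```text
time: 19.9
eef_pos: [0.4938, 0.1958, 0.0194]
eef_rot: [0.756, 0.655, 0.0, 0.0]
force: [-0.9, -1.5, 0.4]
opening: 0.25
grip_force: 0.8
```

```bash
python3 - <<'E'
from h import *
st()
w=snapshot('wrist')
for d in place_of('nut_1',w)[:3]: print(np.round(d['xyz'],3),d['p'])
E
```

```text
t 19.9 pos [0.494 0.196 0.019] xang 81.8 F [-0.9 -1.5  0.4] op 0.25 q [ 0.25  0.69  1.97 -0.    0.48  0.4 ]
[0.494 0.219 0.005] 0.62
```

Another 0.037 m to go, then back off and lift.

>>> {"fn": "servo_tool", "kwargs": {
  "increments": [
    {"grip": 0.25, "slide": [0.01, 0, 0], "turn": [0, 0, 0]},
    {"grip": 0.25, "slide": [0.009, 0, 0], "turn": [0, 0, 0]},
    {"grip": 0.25, "slide": [0.008, 0, 0], "turn": [0, 0, 0]},
    {"grip": 0.25, "slide": [0.006, 0, 0], "turn": [0, 0, 0]},
    {"grip": 0.25, "slide": [0.004, 0, 0], "turn": [0, 0, 0]},
    {"grip": 0.25, "slide": [0.002, 0, 0], "turn": [0, 0, 0]},
    {"grip": 0.25, "slide": [0, 0, 0], "turn": [0, 0, 0]},
    {"grip": 0.25, "slide": [-0.015, 0, 0], "turn": [0, 0, 0]},
    {"grip": 0.25, "slide": [-0.02, 0, 0], "turn": [0, 0, 0]},
    {"grip": 0.25, "slide": [-0.01, 0, -0.02], "turn": [0, 0, 0]}
  ]
}}

```text
time: 20.83
eef_pos: [0.4908, 0.1865, 0.037]
eef_rot: [0.756, 0.655, -0.002, -0.001]
force: [0.1, -0.2, 0.7]
opening: 0.254
grip_force: 0.0
```

>>> {"fn": "servo_tool", "kwargs": {
  "increments": [
    {"grip": 0.25, "slide": [0, 0, -0.03], "turn": [0, 0, 0]},
    {"grip": 0.25, "slide": [0, 0, -0.03], "turn": [0, 0, 0]},
    {"grip": 0.25, "slide": [0, 0, -0.03], "turn": [0, 0, 0]},
    {"grip": 0.25, "slide": [0, 0, -0.03], "turn": [0, 0, 0]},
    {"grip": 0.25, "slide": [0, 0, -0.03], "turn": [0, 0, 0]},
    {"grip": 0.25, "slide": [0, 0, -0.02], "turn": [0, 0, 0]},
    {"grip": 0.25, "slide": [0, 0, 0], "turn": [0, 0, 0]},
    {"grip": 0.25, "slide": [0, 0, 0], "turn": [0, 0, 0]},
    {"grip": 0.25, "slide": [0, 0, 0], "turn": [0, 0, 0]},
    {"grip": 0.25, "slide": [0, 0, 0], "turn": [0, 0, 0]}
  ]
}}

```text
time: 21.67
eef_pos: [0.4923, 0.1884, 0.2081]
eef_rot: [0.756, 0.655, -0.001, -0.0]
force: [-0.1, 0.1, -0.5]
opening: 0.252
grip_force: 0.0
```

```bash
python3 - <<'E'
from h import *
st()
for n in ('wrist','side','top'):
  p=snapshot(n)
  for o in ['nut_1','weight_1','coating_gauge','dropper_bottle']:
    for d in place_of(o,p)[:3]: print(n,o,np.round(d['xyz'],3),round(d['p'],2))
E
```

```text
t 21.67 pos [0.492 0.188 0.208] xang 81.8 F [-0.1  0.1 -0.5] op 0.25 q [ 0.24  0.39  1.84 -0.    0.91  0.38]
wrist nut_1 [0.5   0.259 0.004] 0.92
wrist nut_1 [0.46  0.29  0.005] 0.71
wrist nut_1 [0.551 0.304 0.002] 0.66
wrist weight_1 [ 0.59   0.098 -0.   ] 0.97
wrist weight_1 [0.664 0.141 0.004] 0.74
wrist coating_gauge [0.459 0.292 0.001] 0.4
wrist dropper_bottle [0.664 0.142 0.001] 0.92
side nut_1 [0.46  0.29  0.001] 0.61
side nut_1 [0.507 0.256 0.006] 0.51
side nut_1 [ 0.549  0.306 -0.   ] 0.47
side weight_1 [ 0.378 -0.048 -0.   ] 0.59
side weight_1 [ 0.498 -0.214 -0.001] 0.57
side coating_gauge [ 0.405 -0.228 -0.003] 0.66
side dropper_bottle [0.457 0.294 0.001] 0.38
top weight_1 [ 0.376 -0.049 -0.001] 0.67
top weight_1 [ 0.494 -0.214  0.004] 0.45
top weight_1 [ 0.591  0.097 -0.   ] 0.39
top coating_gauge [ 0.404 -0.223 -0.001] 0.69
top dropper_bottle [ 0.664  0.139 -0.001] 0.69
```

```bash
python3 -c "
from rig import *
print(close_job())"
```

```text
the job is handed in; nothing more can be done
None
```

All three hex nuts were swept into the scoop pan and measure wholly inside it, the weights, gauge and bottle still measure where they started (the tape wasn't re-measured, but the arm stayed clear of it), and I handed the job in at about 22 s.

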